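Hold a post square in the assembly jig

TASK

Stand the wooden post fully home in the pocket of the jig plate and let go of it. Then take the try square by its blade, stand its foot on the plate in the corner in front of the post, and press it firmly both down on the plate and back against the middle of the post, until both faces touch flat. Finish while still gripping the square and pressing it both ways, so that the post is held square for me to drive its screw; leave the tub, the bottle and the eraser where they are.

Things in the scene. Friction and masses are not known exactly. Their poses are not given: they have to be found in the camera images.
- jig: Grey metal jig plate fixed to the table, 250 (x) x 160 (y) x 20 mm high; origin at the centre of its underside. Rectangular pocket 43 (x) x 53 (y) mm, 12 mm deep, dark floor, chamfered 1.5 mm, centred at x +55, y 0. Behind it a blue rigid stop, 44 mm wide (y), up to 70 mm above the table; its front face, x +76.5, is flush with the pocket's rear wall. Plate in front (x -125 to +33) is bare.
- pocket (a point): Centre of the pocket's floor, in the jig at x +55, y 0, z +8 mm; axes as the jig's.
- post: Loose pale wooden post standing on the table, 40 (x) x 50 (y) x 85 mm high, 0.18 to 0.35 kg; origin at the centre of its underside. Fits the pocket with 1.5 mm play on each side, its 50 mm side along the jig's y, either way round. Seated, its top is 93 mm above the table, 73 mm above the plate. Post, square and jig are slick on one another (friction about 0.25).
- square: Loose try square standing on its foot, 0.16 to 0.26 kg; origin at the centre of the foot's underside. Dark wooden foot 110 (x) x 32 (y) x 14 mm high; steel blade 10 mm thick (y), 44 mm wide (x +11 to +55), up to z 110 mm: grip it across the 10 mm. Blade's rear edge and foot's rear end are flush at x +55: that face goes on the post, so in place its x points along the jig's x.
- square_corner (a point): Outer corner of the square: lower edge of its rear face, in the square at x +55, y 0, z 0 mm. In place it lies on the plate's top at the post's front face: in the jig about x +36.5, y 0, z +20 mm, with the post resting on the stop.
- jelly_tub: Bystander: round white tub with blue lid, 59 mm across, 44 mm high; origin under its centre.
- ink_bottle: Bystander: slim teal bottle with white pointed cap, 32 mm across, 98 mm high; origin under its centre.
- eraser: Bystander: blue and white eraser, 22 x 45 x 13 mm; origin under its centre.
Mind the look-alikes: they are no part of the job. Of the things like the post, leave any that is purple; of the rest the larger one is meant.

How it is judged:
By the outcome, as a careful person would: the job done as asked, in the order asked, and still so for the second after the job is handed in, while the arm keeps its last pose, push and grip.
It also fails if it takes over 59 s, if anything falls off the work surface, if the arm or the gripper's body presses on something with over 40 N, if the wrist force passes 120 N, or if a joint passes its speed limit or range.

ROBOT

A 7-joint arm with a two-finger parallel gripper is mounted at the origin on a cart in front of the work surface, level with it; the furniture and walls round the work are solid. World frame = base frame: x ahead of the robot, y to its left, z up, the work surface at z = 0. Lengths are in m, angles in rad, forces in N, time in s.
With the tool pointing down it reaches from about 0.4 to 0.85 m from the base axis. Payload 4.5 kg.
Tool frame: the origin (TCP) lies at the very end of the fingers, on their centre line; the grasp point (between the pads) lies 19 mm behind it; z points along the fingers, y is the line along which they close (so a half turn about z gives the same grasp; the last joint's range is limited). The gripper opens to 88 mm and grips with 3 to 60 N. Pads are 18 mm wide; open, the fingers measure 123 mm over their backs; the gripper's body (75 mm by 187 mm) begins 45 mm behind the grasp point.
Start: joints at [1.177, 0.689, -0.195, 1.565, 0.157, 0.902, -0.215], TCP at [0.259, -0.569, 0.239] pointing down, gripper open.
Joint ranges: [-3.01, 3.01], [-0.46, 2.08], [-1.47, 1.51], [0.13, 2.56], [-1, 4.14], [0.04, 2.09], [-2.66, 2.66]. Speed limits (rad/s): [2.57, 2.57, 3.14, 3.14, 3.14, 3.14, 3.14].

INTERFACE

Orientations are given as a unit quaternion [x, y, z, w].
In Python, from plant import r, optics gives the robot as it stands.
- The arm moves only by the tool servo_tool, never from a script. Its arguments are lists of equal length, an entry for each row: "translation": the shift along the tool's x, y, z in m, a list of three; "turn": the turn, a rotation vector about the tool's x, y, z in rad, a list of three. In form: {"translation": [[dx, dy, dz], ...], "turn": [[rx, ry, rz], ...]}. A call has 1 to 10 rows; each row shifts and turns the commanded pose from where the row before left it, along the tool's axes as they then stand; what a row does not reach is not made up. A row lasts 1/8 s, in which the tool goes at most 62.5 mm and 10.7 degrees, less where a joint would pass 70% of its speed; a pose out of reach is approached as far as the arm can. A call is refused whole if a number of a shift passes 0.0625 or a number of a turn 0.188, either way. A call with a gripper value outside its range is refused whole. "grip" is the opening, from 0 (shut) to 1 (fully open), set as the call begins (left out, the last holds). The fingers move at their own pace and stop on an object; "grip_force" is the grip in N (left out, the last holds). Time passes only in rows, so rows that do not move let the fingers close. It gives the time, the measured TCP pose, the force, the opening and the grip force at its end, in the units of the state.
- r.get_state(): the state, without advancing time (a new reading comes with each control period).
- optics.snapshot(name): name is "scene" or "top" or "wrist"; returns a dict with "img" (384x512x3 uint8, red, green, blue), "z_map" (384x512 float32, m along the optical axis (not along the pixel's ray), 0 where there is no reading), "mtx" (3x3 intrinsics, pixels), "R" (3x3) and "t" (3): a world point X has camera coordinates R X + t. Camera axes: x right, y down, z forward; pixel columns grow to the right and rows downward; lengths in m; the calibration is good to about 2 mm. A picture is of the moment at which its call begins.
- r.finish_job(): hands the job in; it is judged then, once.
The state is a dict: "clock": time; "q": joint angles; "qd": joint speeds; "joint_torque": joint torques, N m; "tool_pos": TCP position; "eef_rot": TCP orientation; "contact_force": force on the tool from outside, world axes, zero at the start; "moment": the same for the moment, N m; "opening": opening from 0.0 (shut) to 1.0 (fully open); "finger_force": force on a finger pad.
Only numpy, scipy, OpenCV 4.12 (cv2) and the standard library are available. Lean on these libraries where they do the work, as an engineer would, in place of code of your own. Each camera call takes 0.05 s, during which the arm holds its last target. There are 200 camera calls.

## Working session

There is one attempt and no reset: what is moved stays moved. The work goes in short steps, Python scripts to look and compute and a tool call to move; the robot and the scene stay as the last step left them, time stands still between calls to the robot, and variables do not carry over. Pictures are saved under pics/ and viewed, at most 10 in all, crops included, and the job is handed in when it is done.

Besides the shell and the picture viewer there is one more tool, called as name(argument=value, ...) on one line, values as JSON. servo_tool: Moves the arm, as the interface text tells. Its arguments: {"type":"object","properties":{"translation":{"type":"array"},"turn":{"type":"array"},"grip":{"type":"number"},"grip_force":{"type":"number"}},"required":["translation","turn"]}

```bash
mkdir -p pics; ls; cat > h.py <<'E'
import numpy as np, cv2
from plant import r, optics
def pts(s):
    z=s["z_map"]; K=s["mtx"]; v,u=np.mgrid[:384,:512]
    c=np.stack([(u-K[0,2])/K[0,0]*z,(v-K[1,2])/K[1,1]*z,z],-1)
    return (c-s["t"])@s["R"]   # R^T(c-t)
def proj(s,X):
    c=s["mtx"]@(s["R"]@np.array(X)+s["t"]); return c[:2]/c[2]
E
python3 - <<'E'
from h import *
a=optics.snapshot("scene");b=optics.snapshot("top")
np.savez("s0.npz",**a);np.savez("t0.npz",**b)
cv2.imwrite("pics/s0.png",a["img"][:,:,::-1]);cv2.imwrite("pics/t0.png",b["img"][:,:,::-1])
for s in(a,b): print(s["mtx"],-s["R"].T@s["t"],s["R"])
print(r.get_state())
E
```

```text
pics
[[363.77890087   0.         247.97633116]
 [  0.         363.77890087 190.94170323]
 [  0.           0.           1.        ]] [0.12369053 0.74649083 0.61892957] [[-0.84756624 -0.53015137 -0.02389539]
 [-0.28658539  0.4951393  -0.82018649]
 [ 0.44665454 -0.68831432 -0.571597  ]]
[[382.90439962   0.         254.12865043]
 [  0.         382.90439962 190.5837698 ]
 [  0.           0.           1.        ]] [0.47276096 0.0587642  1.20881804] [[-0.01222477 -0.99986944 -0.01056659]
 [-0.99647581  0.01305892 -0.08285788]
 [ 0.08298505  0.00951643 -0.99650535]]
{'clock': 0.1, 'q': array([ 1.17682861,  0.68992577, -0.19447932,  1.5661993 ,  0.15728744,
        0.90249873, -0.21509809]), 'qd': array([-6.13308221e-05, -1.06026706e-03,  1.38028418e-03, -4.91777956e-03,
       -9.34908230e-04,  8.93164625e-04, -1.11638122e-03]), 'joint_torque': array([-3.26430316e-03, -5.28499639e+01, -1.27166145e+00, -1.53837115e+01,
       -5.25701477e-02,  1.95968700e-03,  1.51342346e-05]), 'tool_pos': array([ 0.25899079, -0.56820853,  0.23798404]), 'eef_rot': array([ 9.77209976e-01,  2.12273378e-01, -2.38271271e-04, -7.87095696e-04]), 'contact_force': array([-0.33110503, -0.4242742 , -0.37338853]), 'moment': array([-0.00797565, -0.00052386, -0.00470941]), 'finger_force': 0.0, 'opening': 1.0006532996379125}
```

View pics/s0.png

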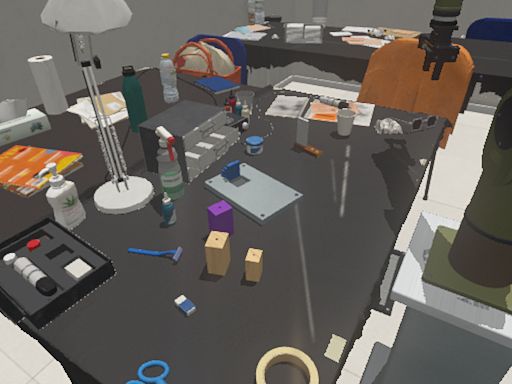

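View pics/t0.png

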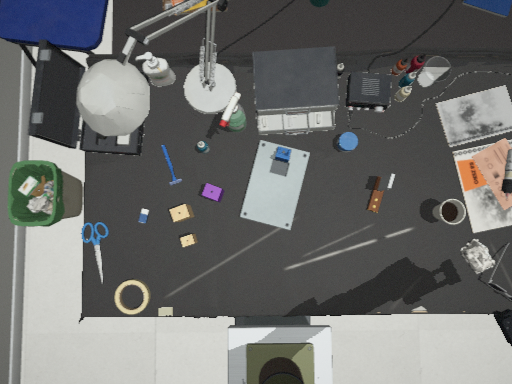

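The candidate posts in the top view are pale large (181,213), pale small (188,240) and purple (212,192). Rule out the purple one. Of the two pale ones, the larger at (181,213), which is (217,253) in the scene view, is meant. The jig is at (275,185) and the square at (377,193). I'll confirm with an enlarged crop and measure.

```bash
cat > m.py <<'E'
from h import *
b=dict(np.load("t0.npz"));a=dict(np.load("s0.npz"))
P=pts(b);A=pts(a)
hsv=cv2.cvtColor(b["img"],cv2.COLOR_RGB2HSV);
def rect(Q,name):
    q=Q.reshape(-1,3)
    r_=cv2.minAreaRect((q[:,:2]*1000).astype(np.float32)); print(name,len(q),"c",np.round(r_[0],1),"size",np.round(r_[1],1),"ang",round(r_[2],1),"z",np.round(np.percentile(q[:,2],[5,50,95])*1000,1))
def box(P,u,v,w,h,z0,z1): 
    q=P[v-h:v+h,u-w:u+w].reshape(-1,3); return q[(q[:,2]>z0)&(q[:,2]<z1)]
rect(box(P,181,211,14,14,.07,.1),"post top")
rect(box(P,188,240,12,12,.03,.1),"small")
rect(box(P,275,185,42,50,.012,.03),"jig")
rect(box(P,275,165,30,30,.06,.08),"stop")
rect(box(P,382,190,20,25,.008,.025),"foot")
rect(box(P,382,190,20,25,.03,.13),"blade")
rect(box(A,308,140,25,30,.06,.13),"bladeA")
rect(box(A,308,140,25,30,.03,.13),"bladeA")
rect(box(A,217,245,16,25,.075,.1),"postA")
rect(box(A,230,168,20,20,.06,.08),"stopA")
rect(box(A,308,146,25,15,.008,.02),"footA")
i=b["img"][:,:,::-1]
c1=cv2.resize(i[160:260,130:310],None,fx=4,fy=4,interpolation=cv2.INTER_CUBIC)[:, :720]
s=a["img"][:,:,::-1]
c2=cv2.resize(i[165:220,355:410],(396,396));c1=cv2.resize(i[135:255,160:280],(396,396));
c3=cv2.resize(s[100:180,270:350],(396,200));c4=cv2.resize(s[200:290,190:280],(396,200))
cv2.imwrite("pics/c.png",np.vstack([np.hstack([c1,c2]),np.hstack([c4,c3])]))
E
python3 m.py
```

```text
post top 241 c [505.2 289.2] size [40.1 50.1] ang 19.3 z [80.1 84.2 87.5]
small 140 c [423.2 270.2] size [29.3 37. ] ang 17.7 z [47.5 61.9 65.7]
jig 3739 c [591.6   4.5] size [160.3 250. ] ang 74.6 z [16.  19.8 24.1]
stop 62 c [670.3 -16.7] size [42.2 12.2] ang 75.0 z [65.3 69.7 72.6]
foot 302 c [ 555.1 -320.4] size [ 45.8 110. ] ang 71.8 z [10.  14.  18.1]
blade 172 c [ 588.4 -324.9] size [10.8 45.5] ang 71.6 z [ 37.4  88.8 111.6]
bladeA 168 c [ 588.9 -323.1] size [17.5 47.6] ang 70.7 z [ 63.6  87.9 111.9]
bladeA 254 c [ 589.1 -323.2] size [17.5 48.2] ang 70.7 z [ 35.1  73.3 111.4]
postA 366 c [504.3 292.6] size [39.7 53.3] ang 18.9 z [77.9 85.9 87.6]
stopA 141 c [705.8 -41.3] size [92.1 94.2] ang 83.7 z [61.7 70.1 78.5]
footA 173 c [ 558.3 -311.1] size [ 35.7 111.9] ang 72.8 z [ 8.8 15.4 17.8]
```

View pics/c.png

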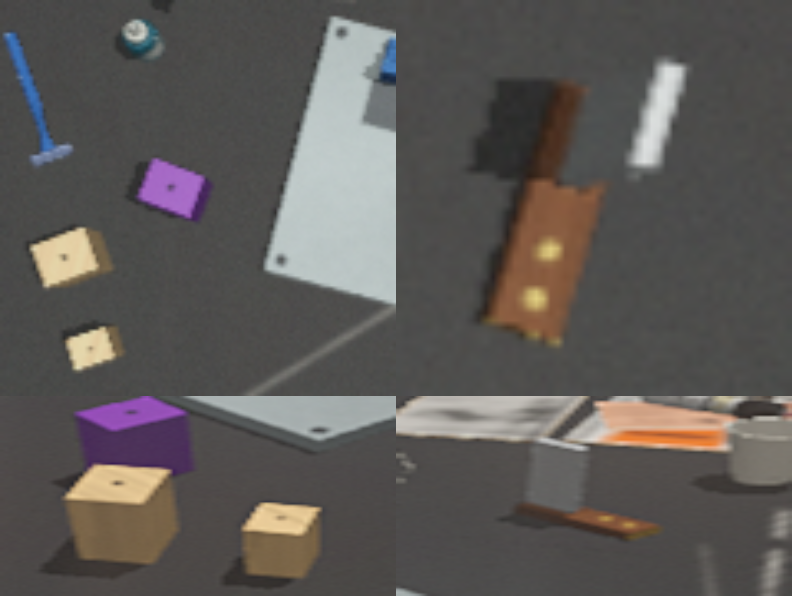

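The crop confirms the choice. The large pale post at top (181,213) has a 40x50 top at z 85 mm, while the small one is about 29x37 and the purple one is excluded. Next I'll refine by casting colour contours onto known planes.

```bash
cat >> h.py <<'E'
def cast(s,uv,z):
    uv=np.asarray(uv,float).reshape(-1,2)
    d=np.c_[(uv-s["mtx"][:2,2])/np.diag(s["mtx"])[:2],np.ones(len(uv))]@s["R"]
    o=-s["R"].T@s["t"]; return (o+d*((z-o[2])/d[:,2])[:,None])[:,:2]
def face(s,mask,z,seed=None):
    n,l,st,_=cv2.connectedComponentsWithStats(mask.astype(np.uint8))
    k=l[seed[1],seed[0]] if seed else 1+np.argmax(st[1:,4])
    m=cv2.resize((l==k).astype(np.float32),None,fx=4,fy=4,interpolation=cv2.INTER_LINEAR)>.5
    c=max(cv2.findContours(m.astype(np.uint8),0,1)[0],key=cv2.contourArea)[:,0]
    X=cast(s,(c+.5)/4-.5,z)*1000; R=cv2.minAreaRect(X.astype(np.float32)); return R,X
E
cat > m2.py <<'E'
from h import *
b=dict(np.load("t0.npz"));a=dict(np.load("s0.npz"))
for n,s,j,p in(("top",b,(262,205),(181,211)),("scene",a,(250,195),(217,240))):
    P=pts(s);hsv=cv2.cvtColor(s["img"],cv2.COLOR_RGB2HSV).astype(int)
    print(n,"px hsv",hsv[p[1],p[0]],hsv[j[1],j[0]])
    zm=P[...,2]
    R,_=face(s,(abs(hsv[...,0]-hsv[p[1],p[0],0])<12)&(hsv[...,1]>40)&(zm>.077)&(zm<.1),.085,p);print("post",np.round(R[0]+R[1]+(R[2],),1))
    m=(hsv[...,2]>90)&(hsv[...,1]<80)&(zm>.013)&(zm<.05)
    R,_=face(s,m,.02,j);print("jig",np.round(R[0]+R[1]+(R[2],),1))
b=dict(np.load("t0.npz"));P=pts(b)
# heights near work, wide
x,y,z=P[...,0],P[...,1],P[...,2]
for n,(x0,x1,y0,y1) in dict(jigN=(.55,.75,-.13,.13),beh=(.68,.8,-.13,.13),green=(.68,.8,.1,.25),box=(.7,.95,-.2,.1),path=(.35,.6,-.45,.35)).items():
    q=z[(x>x0)&(x<x1)&(y>y0)&(y<y1)]; print(n,np.percentile(q,[50,99,99.9]).round(3))
g=(x>.5)&(x<.68)&(y>-.05)&(y<.05)&(z<.0125)&(z>.003);q=P[g];v,u=np.nonzero(g);print("pocket floor",len(q),u.mean() if len(u) else 0,v.mean() if len(v) else 0,q.mean(0))
print(b["img"][150:185:3,268:296:3].mean(-1).astype(int))
s=optics.snapshot("wrist");cv2.imwrite("pics/w0.png",s["img"][:,:,::-1]);print(-s["R"].T@s["t"],s["R"],s["mtx"][0,0])
E
python3 m2.py
```

```text
top px hsv [ 21  70 228] [ 87  13 198]
post [505.  288.6  42.4  52.7  19.3]
jig [591.6   4.5 162.3 252.4  74.5]
scene px hsv [ 18  91 210] [ 87  13 179]
post [502.2 295.7  44.4  61.8  18.5]
jig [591.2   6.7 167.3 259.7  74.6]
jigN [0.016 0.103 0.109]
beh [0.058 0.209 0.213]
green [0.003 0.213 0.567]
box [0.158 0.166 0.168]
path [0.002 1.209 1.209]
pocket floor 216 279.34722222222223 167.54166666666666 [ 0.64475141 -0.0103438   0.00835831]
[[186 187 188  98 123 117 123 111 191 190]
 [189 186 127 133 110 114  86 128 193 191]
 [188 128 125 130 129 127 121 126 191 189]
 [194 186  71  54  40  49  72 168 193 194]
 [191 179 114 116 113  98  64 177 193 194]
 [194 149 117 118 114 116 118 164 194 193]
 [196 114 114 115 116 117 104 195 193 193]
 [190 114 113 112 114 113 108 195 195 193]
 [194 196 194 172 125 115 131 194 195 195]
 [197 196 196 196 196 195 194 193 195 195]
 [197 195 198 198 196 197 194 195 195 194]
 [197 196 198 198 198 196 195 196 194 193]]
[ 0.32260383 -0.5406659   0.38508683] [[ 4.15453517e-01 -9.09614046e-01 -8.13918682e-04]
 [-8.75607660e-01 -4.00163634e-01  2.70518560e-01]
 [-2.46393183e-01 -1.11675214e-01 -9.62714416e-01]] 340.7081379202019
```

servo_tool(translation=[[0.044,-0.026,0],[0.044,-0.026,0],[0.044,-0.026,0],[0.044,-0.026,0],[0.044,-0.026,0],[0.044,-0.026,0],[0.044,-0.026,0],[0.044,-0.026,0],[0.044,-0.026,0],[0.044,-0.026,0]], turn=[[0,0,0],[0,0,0],[0,0,0],[0,0,0],[0,0,0],[0,0,0],[0,0,0],[0,0,0],[0,0,0],[0,0,0]], grip=1.0)

```text
clock: 1.4
tool_pos: [0.5525, -0.1481, 0.2385]
eef_rot: [0.977, 0.212, -0.0, 0.0]
contact_force: [-0.0, -0.2, 0.1]
opening: 1.003
finger_force: 0.0
```

servo_tool(translation=[[0.015,-0.042,0],[0.015,-0.042,0],[0.014,-0.042,0],[0.014,-0.042,0],[0.014,-0.042,0],[0.014,-0.042,0.01],[0.014,-0.042,0.02],[0.014,-0.042,0.02],[0.014,-0.042,0.02],[0.014,-0.04,0]], turn=[[0,0,0],[0,0,0],[0,0,0],[0,0,0],[0,0,0],[0,0,0],[0,0,0],[0,0,0],[0,0,0],[0,0,0.091]])

```text
clock: 2.65
tool_pos: [0.5061, 0.2905, 0.1668]
eef_rot: [0.986, 0.167, -0.002, 0.001]
contact_force: [0.4, 0.0, 0.1]
opening: 0.999
finger_force: 0.0
```

```bash
cat > m3.py <<'E'
from h import *
s=optics.snapshot("wrist");np.savez("w1.npz",**s)
st=r.get_state();q=st["eef_rot"];print(st["tool_pos"],np.degrees(2*np.arctan2(q[1],q[0])))
P=pts(s);z=P[...,2];hsv=cv2.cvtColor(s["img"],cv2.COLOR_RGB2HSV).astype(int)
u,v=proj(s,[.505,.289,.085]).astype(int);print(u,v,z[v,u])
m=(z>.079)&(z<.1)&(hsv[...,1]>40)&(hsv[...,0]<35)
R,X=face(s,m,.085,(u,v));print(np.round(R[0]+R[1]+(R[2],),1))
cv2.imwrite("pics/w1.png",s["img"][:,:,::-1])
b=dict(np.load("t0.npz"));B=pts(b).reshape(-1,3)
q=B[(B[:,2]>.1)&(B[:,0]<.75)&(B[:,0]>.5)&(B[:,1]>-.2)&(B[:,1]<.2)&(B[:,2]<.5)];print(len(q),q.min(0),q.max(0))
E
python3 m3.py
```

```text
[0.50480009 0.29959769 0.16768288] 19.484970294445052
253 200 0.08664349212134638
[504.8 291.5  41.   50.2  20.7]
140 [ 0.72966449 -0.16429363  0.10005307] [0.74986551 0.15755884 0.2133985 ]
```

View pics/w1.png

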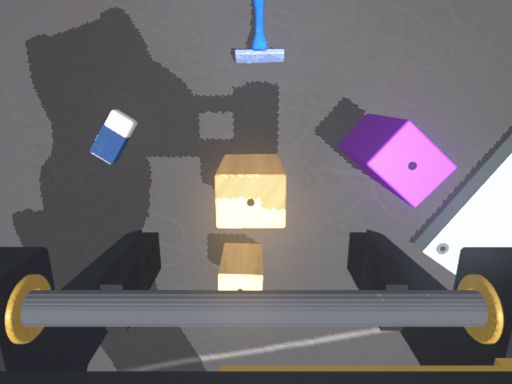

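The post top is centred at about (250,200) in the wrist picture, lined up between the fingers at (140,265) and (365,265). The small post is at (240,265) and the purple one at (400,165), both clear of the fingers.

servo_tool(translation=[[-0.003,0.0085,0.02],[0,0,0.03],[0,0,0.03],[0,0,0.028],[0,0,0.02],[0,0,0],[0,0,0]], turn=[[0,0,0],[0,0,0],[0,0,0],[0,0,0],[0,0,0],[0,0,0],[0,0,0]])

```text
clock: 3.58
tool_pos: [0.5082, 0.2809, 0.0414]
eef_rot: [0.986, 0.168, 0.001, -0.0]
contact_force: [-0.8, -0.6, -0.0]
opening: 0.997
finger_force: 0.0
```

servo_tool(translation=[[0,0,0],[0,0,0],[0,0,0],[0,0,0],[0,0,0],[0,0,0],[0,0,0],[0,0,0]], turn=[[0,0,0],[0,0,0],[0,0,0],[0,0,0],[0,0,0],[0,0,0],[0,0,0],[0,0,0]], grip=0.45, grip_force=20)

```text
clock: 4.58
tool_pos: [0.5076, 0.2809, 0.0409]
eef_rot: [0.986, 0.168, 0.0, -0.0]
contact_force: [-1.0, 0.8, 4.4]
opening: 0.568
finger_force: 20.0
```

servo_tool(translation=[[0,0,-0.01],[0,0,-0.02],[0,0,-0.03],[0,0,-0.04],[0,0,0],[0,0,0],[0,0,0],[0,0,0]], turn=[[0,0,0],[0,0,0],[0,0,0],[0,0,0.12],[0,0,0.162],[0,0,0.162],[0,0,0.162],[0,0,0]], grip_force=30)

```text
clock: 5.58
tool_pos: [0.5072, 0.2801, 0.1406]
eef_rot: [0.991, -0.133, -0.0, 0.001]
contact_force: [0.3, 0.3, -2.0]
opening: 0.567
finger_force: 30.0
```

```bash
cat > m4.py <<'E'
from h import *
s=optics.snapshot("top");np.savez("t1.npz",**s)
st=r.get_state();q=st["eef_rot"];print(st["tool_pos"],np.degrees(2*np.arctan2(q[1],q[0])),st["contact_force"])
f=np.radians(-15.4);T=np.array([.6446,-.0102]);d=T-st["tool_pos"][:2];print("tool dxy to pocket",d@[np.cos(f),np.sin(f)],d@[np.sin(f),-np.cos(f)])
E
python3 m4.py
```

```text
[0.50728665 0.28014066 0.14061795] -15.261564654037652 [ 0.08379742  0.4037058  -2.16719163]
tool dxy to pocket 0.20948490614734971 0.2434516992843612
```

servo_tool(translation=[[0.015,0.018,0],[0.025,0.031,0],[0.027,0.032,0],[0.028,0.032,0],[0.028,0.033,0],[0.028,0.033,0],[0.028,0.033,0],[0.02,0.0235,0],[0.0065,0.008,0.02],[0,0,0.025]], turn=[[0,0,0],[0,0,0],[0,0,0],[0,0,0],[0,0,0],[0,0,0],[0,0,0],[0,0,0],[0,0,0.002],[0,0,0]])

```text
clock: 6.88
tool_pos: [0.6406, -0.009, 0.0943]
eef_rot: [0.991, -0.135, -0.0, -0.0]
contact_force: [0.8, -0.1, -2.2]
opening: 0.571
finger_force: 30.0
```

servo_tool(translation=[[0,0,0.022],[0,0,0],[0,0,0]], turn=[[0,0,0],[0,0,0],[0,0,0]])

```text
clock: 7.25
tool_pos: [0.6408, -0.0079, 0.0737]
eef_rot: [0.991, -0.134, -0.0, -0.0]
contact_force: [0.4, -1.1, -2.3]
opening: 0.564
finger_force: 30.0
```

```bash
cat > m5.py <<'E'
from h import *
st=r.get_state();q=st["eef_rot"];p=st["tool_pos"];print(p,np.degrees(2*np.arctan2(q[1],q[0])),st["contact_force"])
zt=p[2]+.0441
f=np.radians(-15.4);J=np.array([.5916,.0045]);ex=np.array([np.cos(f),np.sin(f)]);ey=np.array([-np.sin(f),np.cos(f)])
print("tcp in jig",(p[:2]-J)@ex*1e3,(p[:2]-J)@ey*1e3,"top z",zt)
for n in("wrist","scene","top"):
    s=optics.snapshot(n);cv2.imwrite(f"pics/{n}5.png",s["img"][:,:,::-1]);np.savez(f"{n}5.npz",**s)
    P=pts(s);z=P[...,2];hsv=cv2.cvtColor(s["img"],cv2.COLOR_RGB2HSV).astype(int)
    m=(abs(z-zt)<.007)&(hsv[...,1]>35)&(hsv[...,0]<35)&(np.hypot(*(P[...,:2]-p[:2]).transpose(2,0,1))<.05)
    if m.sum()>30:
        R,X=face(s,m,zt);X=X/1e3-J;X=np.c_[X@ex,X@ey]*1e3
        print(n,m.sum(),np.round(R[0]+R[1]+(R[2],),1),"jig x,y extents",X.min(0),X.max(0))
w=dict(np.load("wrist5.npz"));sc=dict(np.load("scene5.npz"))
W=w["img"][:,:,::-1];S=cv2.resize(sc["img"][140:230,190:310,::-1],(512,384),interpolation=cv2.INTER_CUBIC)
cv2.imwrite("pics/c5.png",np.vstack([cv2.resize(W,(400,300)),cv2.resize(S,(400,300))]))
E
python3 m5.py
```

```text
[ 0.64082848 -0.00787682  0.07373414] -15.451095952462934 [ 0.44842352 -1.09979767 -2.32059931]
tcp in jig 50.747691297998344 1.1404893001783576 top z 0.11783413622935834
wrist 10428 [654.4 -15.   54.9  16.9  74.6] jig x,y extents [ 57.19950637 -29.6052428 ] [74.15794418 25.32613381]
scene 136 [639.3  -5.   63.   55.7  71.8] jig x,y extents [ 19.93038972 -27.73605508] [75.17798877 36.10491398]
```

View pics/c5.png

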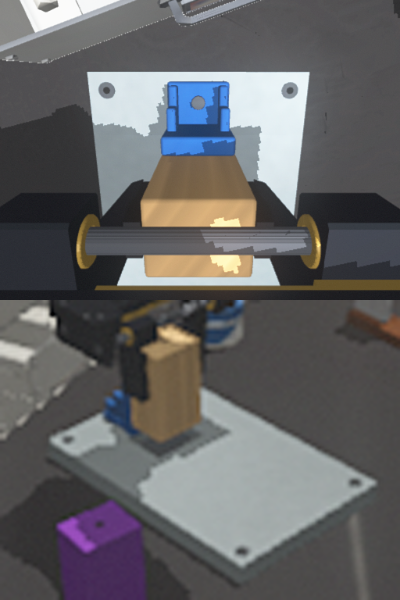

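The wrist view shows the post top around (198,215) just in front of the blue stop at (198,120). The scene view shows it hovering over the pocket. I'll measure the post against the stop within the same camera.

```bash
cat > m6.py <<'E'
from h import *
f=np.radians(-15.4);J=np.array([.5916,.0045]);ex=np.array([np.cos(f),np.sin(f)]);ey=np.array([-np.sin(f),np.cos(f)])
w=dict(np.load("wrist5.npz"));P=pts(w);h=cv2.cvtColor(w["img"],cv2.COLOR_RGB2HSV).astype(int)
X=(P[...,:2]-J)@ex*1e3;Y=(P[...,:2]-J)@ey*1e3;Z=P[...,2]*1e3
pr=lambda n,m:print(n,m.sum(),*[np.round(np.percentile(a[m],[1,5,50,95,99]),1) for a in(X,Y,Z)])
blue=(h[...,0]>100)&(h[...,0]<125)&(h[...,1]>120)
post=(h[...,0]<30)&(h[...,1]>40)&(X>20)&(X<90)&(abs(Y)<40)
pr("stop top",blue&(Z>66)&(Z<74));pr("post top",post&(Z>112)&(Z<130));pr("post rear",post&(Z>80)&(Z<108))
grey=(h[...,1]<40)&(h[...,2]>100)&(Z>14)&(Z<26)&(abs(Y)<100)&(X>-150)&(X<150);pr("plate",grey)
for z0 in range(70,125,5):
    m=post&(Z>=z0)&(Z<z0+5)
    if m.sum()>50: print(z0,m.sum(),np.percentile(X[m],[5,50,95]).round(1),np.percentile(Y[m],[1,99]).round(1))
E
python3 m6.py
```

```text
stop top 2442 [75.5 76.  81.7 86.5 86.8] [-20.7 -18.9   0.4  19.6  21.4] [66.7 68.7 70.9 72.  72.4]
post top 10178 [31.3 33.  60.8 70.4 70.7] [-24.6 -22.2  -0.   22.1  24.2] [112.5 114.8 118.7 119.7 120. ]
post rear 3254 [60.4 69.9 70.4 70.8 70.9] [-24.3 -22.   -0.   22.   24.2] [ 80.4  81.9  96.  106.9 107.8]
plate 31006 [-61.5 -56.4  80.1 120.2 122.4] [-78.6 -74.4   1.   75.1  79.3] [19.6 20.  21.1 22.1 22.6]
70 377 [70.1 70.3 70.7] [-23.4  23.6]
75 402 [70.  70.4 70.7] [-24.  24.]
80 440 [70.  70.4 70.8] [-23.9  23.9]
85 506 [70.  70.4 70.7] [-23.7  24.1]
90 545 [69.9 70.4 70.7] [-24.   24.1]
95 632 [69.9 70.4 70.7] [-27.3  24.4]
100 691 [69.9 70.3 70.8] [-28.3  24. ]
105 781 [69.9 70.4 70.8] [-27.2  24.3]
110 893 [69.7 70.3 70.8] [-27.7  24.2]
115 9506 [32.9 60.2 70.2] [-24.4  24.2]
120 117 [35.3 61.4 68.3] [-24.3  22.2]
```

servo_tool(translation=[[0.0038,-0.0003,0],[0,0,0.005],[0,0,0.004],[0,0,0.003],[0,0,0.003],[0,0,0.003],[0,0,0]], turn=[[0,0,0],[0,0,0],[0,0,0],[0,0,0],[0,0,0],[0,0,0],[0,0,0]])

```text
clock: 8.28
tool_pos: [0.6447, -0.0095, 0.0555]
eef_rot: [0.991, -0.135, 0.0, 0.0]
contact_force: [-0.1, -0.8, -2.6]
opening: 0.567
finger_force: 30.0
```

servo_tool(translation=[[0,0,0.003],[0,0,0.003],[0,0,0.002],[0,0,0.001],[0,0,0],[0,0,0]], turn=[[0,0,0],[0,0,0],[0,0,0],[0,0,0],[0,0,0],[0,0,0]])

```text
clock: 9.02
tool_pos: [0.6448, -0.0095, 0.0489]
eef_rot: [0.991, -0.135, 0.0, -0.0]
contact_force: [-5.0, 0.8, 13.1]
opening: 0.563
finger_force: 30.0
```

servo_tool(translation=[[0,0,0],[0,0,0],[0,0,0],[0,0,0],[0,0,-0.02],[0,0,-0.04],[0,0,-0.05],[0,0,-0.05],[0,0,0]], turn=[[0,0,0],[0,0,0],[0,0,0],[0,0,0],[0,0,0],[0,0,0],[0,0,0],[0,0,0],[0,0,0]], grip=1.0)

```text
clock: 10.15
tool_pos: [0.6479, -0.0097, 0.2128]
eef_rot: [0.991, -0.135, 0.005, -0.001]
contact_force: [0.9, -0.2, -0.1]
opening: 0.998
finger_force: 0.0
```

```bash
cat > m7.py <<'E'
from h import *
f=np.radians(-15.4);J=np.array([.5916,.0045]);ex=np.array([np.cos(f),np.sin(f)]);ey=np.array([-np.sin(f),np.cos(f)])
w=optics.snapshot("wrist");P=pts(w);h=cv2.cvtColor(w["img"],cv2.COLOR_RGB2HSV).astype(int)
X=(P[...,:2]-J)@ex*1e3;Y=(P[...,:2]-J)@ey*1e3;Z=P[...,2]*1e3
pr=lambda n,m:print(n,m.sum(),*[np.round(np.percentile(a[m],[1,5,50,95,99]),1) for a in(X,Y,Z)])
post=(h[...,0]<30)&(h[...,1]>40)&(X>20)&(X<90)&(abs(Y)<40)&(Z>75)
pr("post",post);pr("stop",(h[...,0]>100)&(h[...,0]<125)&(h[...,1]>120)&(Z>66)&(Z<74))
m=post&(Z>88);print(cv2.minAreaRect(np.c_[X[m],Y[m]].astype(np.float32)))
print(r.get_state()["tool_pos"])
E
python3 m7.py
```

```text
post 4751 [35.8 38.9 68.7 80.1 81. ] [-38.7 -33.3  -6.4  20.4  23.4] [ 79.3  92.2  94.5 310.5 311.5]
stop 662 [75.7 75.8 81.1 86.1 86.6] [-21.3 -19.5   0.1  19.7  21.5] [68.8 69.5 70.9 72.1 72.6]
((58.508243560791016, -7.691322326660156), (64.30713653564453, 46.85097122192383), 89.54745483398438)
[ 0.64599638 -0.00954025  0.20993653]
```

servo_tool(translation=[[0,0.02,0],[0.003,0.04,0],[0.004,0.045,0],[0.004,0.045,0],[0.004,0.045,0],[0.004,0.045,0],[0.004,0.042,0],[0.004,0.025,0],[0.002,0.012,0],[0,0,0]], turn=[[0,0,0],[0,0,0],[0,0,0],[0,0,0],[0,0,0],[0,0,0],[0,0,0],[0,0,0],[0,0,0.05],[0,0,0]])

```text
clock: 11.45
tool_pos: [0.5859, -0.3253, 0.2058]
eef_rot: [0.987, -0.161, -0.001, -0.0]
contact_force: [0.3, -0.1, 0.0]
opening: 0.997
finger_force: 0.0
```

```bash
cat > m8.py <<'E'
from h import *
w=optics.snapshot("wrist");P=pts(w);h=cv2.cvtColor(w["img"],cv2.COLOR_RGB2HSV).astype(int)
st=r.get_state();p=st["tool_pos"];q=st["eef_rot"];f=2*np.arctan2(q[1],q[0]);print(p,np.degrees(f))
ex=np.array([np.cos(f),np.sin(f)]);ey=np.array([np.sin(f),-np.cos(f)])  # tool x,y
X=(P[...,:2]-p[:2])@ex*1e3;Y=(P[...,:2]-p[:2])@ey*1e3;Z=P[...,2]*1e3
near=(abs(X)<110)&(abs(Y)<50)
for n,m in(("blade",near&(Z>25)&(Z<120)),("bladetop",near&(Z>104)&(Z<120)),("foot",near&(Z>8)&(Z<20)&(h[...,0]<20)&(h[...,1]>60))):
    if m.sum()>20: print(n,m.sum(),*[np.round(np.percentile(a[m],[1,5,50,95,99]),1) for a in(X,Y,Z)],cv2.minAreaRect(np.c_[X[m],Y[m]].astype(np.float32)))
cv2.imwrite("pics/w8.png",w["img"][:,:,::-1])
# square's yaw from top face of plate seen by top camera before
E
python3 m8.py
```

```text
[ 0.58676625 -0.32371482  0.20596861] -18.39378117706255
blade 949 [-20.2 -17.8   7.7  22.8  22.9] [-3.6 -3.4  1.   5.4  6.1] [ 31.2  52.8 110.7 112.1 112.5] ((1.0153179168701172, 1.266075611114502), (9.96568489074707, 44.07402420043945), 89.82610321044922)
bladetop 772 [-20.3 -18.4   2.7  21.8  22.8] [-3.6 -3.4  1.   5.4  6.1] [105.1 109.4 111.  112.1 112.5] ((0.9500617980957031, 1.264808177947998), (44.02730178833008, 9.587162017822266), 0.4031773805618286)
foot 2089 [-86.2 -82.6 -36.4  19.5  22.7] [-14.8 -13.8   2.2  15.7  16.6] [12.4 13.6 14.9 16.2 16.7] ((-32.15625762939453, 0.9419965744018555), (110.25289916992188, 31.8387393951416), 0.3055979609489441)
```

View pics/w8.png

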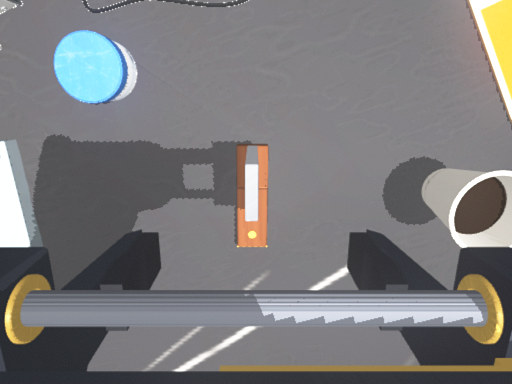

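The wrist view shows the square's blade at (251,193) centred between the fingers, with the foot at (252,195). The tub at (95,67) and the cup at (475,200) are clear.

servo_tool(translation=[[0.001,0.0012,0.02],[0,0,0.035],[0,0,0.035],[0,0,0.03],[0,0,0.025],[0,0,0.01],[0,0,0],[0,0,0]], turn=[[0,0,0.006],[0,0,0],[0,0,0],[0,0,0],[0,0,0],[0,0,0],[0,0,0],[0,0,0]])

```text
clock: 12.5
tool_pos: [0.5886, -0.3261, 0.0529]
eef_rot: [0.987, -0.163, 0.001, 0.0]
contact_force: [0.7, 0.5, 0.2]
opening: 1.0
finger_force: 0.0
```

servo_tool(translation=[[0,0,0],[0,0,0],[0,0,0],[0,0,0],[0,0,0],[0,0,0],[0,0,0],[0,0,0],[0,0,0],[0,0,0]], turn=[[0,0,0],[0,0,0],[0,0,0],[0,0,0],[0,0,0],[0,0,0],[0,0,0],[0,0,0],[0,0,0],[0,0,0]], grip=0.0, grip_force=45)

```text
clock: 13.75
tool_pos: [0.5876, -0.3259, 0.0516]
eef_rot: [0.987, -0.163, -0.0, -0.0]
contact_force: [0.5, -0.5, -2.0]
opening: 0.111
finger_force: 45.0
```

servo_tool(translation=[[0,0,-0.01],[0,0,-0.02],[0,0,-0.03],[-0.007,-0.02,-0.01],[-0.014,-0.042,0],[-0.0165,-0.048,0],[-0.0165,-0.048,0],[-0.0165,-0.048,0],[-0.0165,-0.048,0],[-0.0125,-0.038,0]], turn=[[0,0,0],[0,0,0],[0,0,0],[0,0,0],[0,0,0],[0,0,0],[0,0,0],[0,0,0],[0,0,0],[0,0,0]])

```text
clock: 15.0
tool_pos: [0.5863, -0.0127, 0.1219]
eef_rot: [0.987, -0.161, -0.001, -0.001]
contact_force: [0.3, -0.4, -1.8]
opening: 0.107
finger_force: 45.0
```

servo_tool(translation=[[-0.0072,-0.0218,0],[0,0,0],[0,0,0],[0,0,0],[0,0,0]], turn=[[0,0,0],[0,0,-0.058],[0,0,0],[0,0,0],[0,0,0]])

```text
clock: 15.62
tool_pos: [0.5874, 0.0052, 0.1218]
eef_rot: [0.991, -0.135, 0.0, 0.0]
contact_force: [-0.2, 0.4, -1.5]
opening: 0.108
finger_force: 45.0
```

```bash
cat > m9.py <<'E'
from h import *
f=np.radians(-15.4);J=np.array([.5916,.0045]);ex=np.array([np.cos(f),np.sin(f)]);ey=np.array([-np.sin(f),np.cos(f)])
w=optics.snapshot("wrist");P=pts(w);h=cv2.cvtColor(w["img"],cv2.COLOR_RGB2HSV).astype(int)
st=r.get_state();p=st["tool_pos"];q=st["eef_rot"];print("tcp jig",(p[:2]-J)@ex*1e3,(p[:2]-J)@ey*1e3,p[2],np.degrees(2*np.arctan2(q[1],q[0])),q)
X=(P[...,:2]-J)@ex*1e3;Y=(P[...,:2]-J)@ey*1e3;Z=P[...,2]*1e3
pr=lambda n,m:print(n,m.sum(),*[np.round(np.percentile(a[m],[1,5,50,95,99]),1) for a in(X,Y,Z)]) if m.sum()>20 else print(n,0)
reg=(abs(Y)<40)&(X>-60)&(X<90)
pr("posttop",reg&(Z>88)&(Z<98)&(h[...,0]<35)&(h[...,1]>40)&(X>25))
m=reg&(Z>88)&(Z<98)&(h[...,0]<35)&(h[...,1]>40)&(X>25)
if m.sum()>20: print(cv2.minAreaRect(np.c_[X[m],Y[m]].astype(np.float32)))
zb=(p[2]+.0584)*1e3
m=(abs(Y)<12)&(abs(Z-zb)<5)&(X<40)&(X>-40);pr("blade top",m)
if m.sum()>20: print(cv2.minAreaRect(np.c_[X[m],Y[m]].astype(np.float32)))
s=optics.snapshot("scene")
S=cv2.resize(s["img"][110:230,190:320,::-1],(520,480),interpolation=cv2.INTER_CUBIC)
import sys
cv2.imwrite(f"pics/m9{sys.argv[1]}.png",np.hstack([cv2.resize(w["img"][:300,130:380,::-1],(280,480)),S]))
E
python3 m9.py a
```

```text
tcp jig -4.233273986903771 -0.47023787071331274 0.12174658406653416 -15.482894496847948 [ 9.90886015e-01 -1.34703018e-01 -1.64048707e-05  5.11107890e-05]
posttop 7816 [35.4 37.3 55.6 72.8 74.2] [-24.7 -22.6  -0.3  21.7  23.8] [92.3 92.9 94.1 95.1 95.6]
((54.65024948120117, -0.385772705078125), (50.10239028930664, 39.4015007019043), 89.91249084472656)
blade top 2221 [-14.8 -13.5  -3.4  16.8  17.1] [-6.3 -5.9 -1.1 10.7 10.8] [175.6 176.9 181.1 182.2 184. ]
((0.42528343200683594, 2.2488012313842773), (17.37419319152832, 33.992584228515625), 89.9110336303711)
```

View pics/m9a.png

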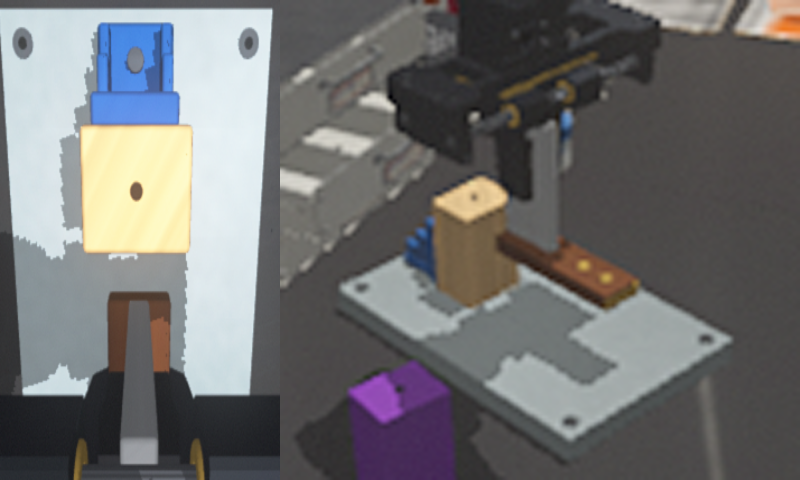

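The left picture shows the post at (136,190) seated in front of the stop, with the square's foot end at (139,295) lined up ahead of it. The right one shows the square level above the plate, foot at (560,265).

servo_tool(translation=[[0,0,0.02],[0,0,0.015],[0,0,0.01],[0,0,0.003],[0,0,0],[0,0,0.001],[0,0,0.001],[0,0,0.001],[0,0,0]], turn=[[0,0,0],[0,0,0],[0,0,0],[0,0,0],[0,0,0],[0,0,0],[0,0,0],[0,0,0],[0,0,0]])

```text
clock: 16.85
tool_pos: [0.5877, 0.0054, 0.0715]
eef_rot: [0.991, -0.134, 0.0, -0.0]
contact_force: [-1.1, -0.3, 5.5]
opening: 0.11
finger_force: 45.0
```

servo_tool(translation=[[0.004,0,0],[0.005,0,0],[0.004,0,0],[0.001,0,0],[0.001,0,0],[0.001,0,0],[0,0,0]], turn=[[0,0,0],[0,0,0],[0,0,0],[0,0,0],[0,0,0],[0,0,0],[0,0,0]])

```text
clock: 17.73
tool_pos: [0.6033, 0.0012, 0.0715]
eef_rot: [0.991, -0.134, 0.0, -0.0]
contact_force: [-1.9, 0.1, 5.0]
opening: 0.111
finger_force: 45.0
```

servo_tool(translation=[[0.001,0,0],[0.001,0,0],[0.001,0,0],[0,0,0]], turn=[[0,0,0],[0,0,0],[0,0,0],[0,0,0]])

```text
clock: 18.23
tool_pos: [0.6047, 0.0009, 0.0715]
eef_rot: [0.991, -0.134, -0.001, -0.0]
contact_force: [-4.5, 2.1, 8.1]
opening: 0.106
finger_force: 45.0
```

servo_tool(translation=[[0.001,0,0],[0.001,0,0],[0,0,0],[0,0,0]], turn=[[0,0,0],[0,0,0],[0,0,0],[0,0,0]])

```text
clock: 18.73
tool_pos: [0.6048, 0.0009, 0.0715]
eef_rot: [0.991, -0.134, -0.003, -0.0]
contact_force: [-8.8, 2.7, 12.6]
opening: 0.11
finger_force: 45.0
```

servo_tool(translation=[[0,0,0.001],[0.001,0,0.001],[0.001,0,0],[0,0,0],[0,0,0]], turn=[[0,0.003,0],[0,0.003,0],[0,0,0],[0,0,0],[0,0,0]])

```text
clock: 19.35
tool_pos: [0.6049, 0.0008, 0.0714]
eef_rot: [0.991, -0.134, -0.002, -0.0]
contact_force: [-15.9, 3.2, 30.3]
opening: 0.111
finger_force: 45.0
```

```bash
cat > m10.py <<'E'
from h import *
st=r.get_state();print(st["contact_force"],st["moment"],st["eef_rot"])
f=np.radians(-15.4);J=np.array([.5916,.0045]);ex=np.array([np.cos(f),np.sin(f)]);ey=np.array([-np.sin(f),np.cos(f)])
w=optics.snapshot("wrist");P=pts(w);h=cv2.cvtColor(w["img"],cv2.COLOR_RGB2HSV).astype(int)
X=(P[...,:2]-J)@ex*1e3;Y=(P[...,:2]-J)@ey*1e3;Z=P[...,2]*1e3
m=(abs(Y)<40)&(X>25)&(X<90)&(Z>88)&(Z<100)&(h[...,0]<35)&(h[...,1]>40)
A=np.c_[X[m],Y[m],np.ones(m.sum())];c=np.linalg.lstsq(A,Z[m],rcond=None)[0]
print("post top",m.sum(),cv2.minAreaRect(np.c_[X[m],Y[m]].astype(np.float32)),"slope deg",np.degrees(c[:2]),"z",np.median(Z[m]))
ms=(h[...,0]>100)&(h[...,0]<125)&(h[...,1]>120)&(Z>66)&(Z<74);print("stop x",np.percentile(X[ms],[.5,2,50,99]))
m=(abs(Y)<100)&(X>-150)&(X<150)&(Z>15)&(Z<26)&(h[...,1]<40);A=np.c_[X[m],Y[m],np.ones(m.sum())];print("plate slope",np.degrees(np.linalg.lstsq(A,Z[m],rcond=None)[0][:2]))
s=optics.snapshot("scene");np.savez("s10.npz",**s)
S=cv2.resize(s["img"][120:220,190:300,::-1],(550,500),interpolation=cv2.INTER_CUBIC)
cv2.imwrite("pics/m10.png",np.hstack([cv2.resize(w["img"][60:300,190:310,::-1],(250,500)),S]))
E
python3 m10.py
```

```text
[-15.90657504   3.23081447  30.3113731 ] [0.71787474 3.02141118 0.03193138] [ 9.90997054e-01 -1.33873925e-01 -1.61458151e-03 -6.55052682e-05]
post top 13701 ((49.924407958984375, -0.37058067321777344), (50.27296447753906, 49.79654312133789), 89.98566436767578) slope deg [-0.22746821  0.01466713] z 94.08025976159918
stop x [75.16994387 75.21392356 80.96319772 86.59879888]
plate slope [ 0.04571249 -0.03614392]
```

View pics/m10.png

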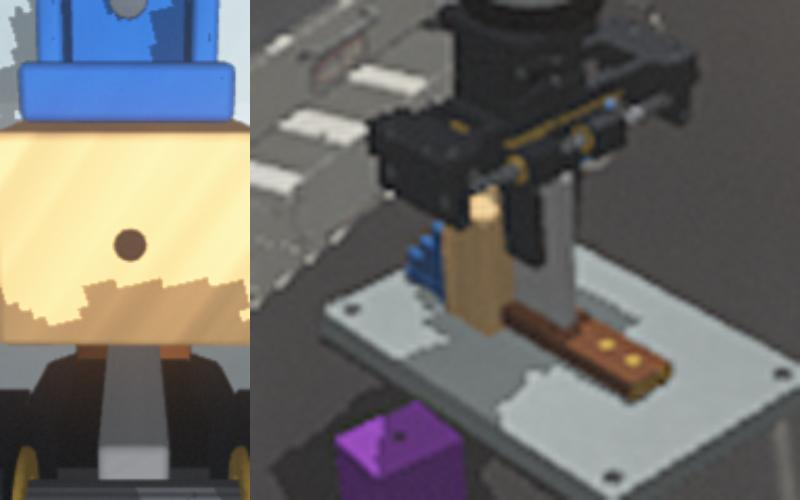

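servo_tool(translation=[[0,0,-0.0015],[0.001,0,0],[0.001,0,0],[0,0,0],[0,0,0]], turn=[[0,0.006,0],[0,0.006,0],[0,0,0],[0,0,0],[0,0,0]])

```text
clock: 20.08
tool_pos: [0.605, 0.0008, 0.0714]
eef_rot: [0.991, -0.134, 0.002, 0.001]
contact_force: [-15.7, 3.6, 22.0]
opening: 0.104
finger_force: 45.0
```

```bash
python3 m10.py
```

```text
[-15.71620623   3.62954491  21.98001759] [ 0.9362285   3.15754036 -0.0041851 ] [ 9.91011766e-01 -1.33752641e-01  2.30080215e-03  7.84884359e-04]
post top 13691 ((49.86598205566406, -0.4107017517089844), (49.71858596801758, 50.43572235107422), 0.003838747041299939) slope deg [-1.89948493e-01  1.07178299e-04] z 94.03712709984131
stop x [75.33264924 75.39187804 80.77562596 86.41905743]
plate slope [ 0.05083414 -0.03837151]
```

```bash
cat > m11.py <<'E'
from h import *
f=np.radians(-15.4);J=np.array([.5916,.0045]);ex=np.array([np.cos(f),np.sin(f)]);ey=np.array([-np.sin(f),np.cos(f)])
st=r.get_state();print(st["contact_force"],st["eef_rot"][2],st["tool_pos"])
def fit(n,a,m,b,c):  # a = k0*b+k1*c+k2, robust
    for _ in range(3):
        A=np.c_[b[m],c[m],np.ones(m.sum())];k=np.linalg.lstsq(A,a[m],rcond=None)[0];e=a-(k[0]*b+k[1]*c+k[2]);m=m&(abs(e)<2.5*e[m].std())
    print(n,m.sum(),"slopes deg",np.degrees(k[:2]).round(2),"res",e[m].std().round(2),"at mean",a[m].mean().round(2))
for cam in("scene","wrist","top"):
    w=optics.snapshot(cam);P=pts(w);h=cv2.cvtColor(w["img"],cv2.COLOR_RGB2HSV).astype(int)
    X=(P[...,:2]-J)@ex*1e3;Y=(P[...,:2]-J)@ey*1e3;Z=P[...,2]*1e3
    wood=(h[...,0]<35)&(h[...,1]>40)
    T=dict(plate=((abs(Y)<75)&(X>-120)&(X<120)&(Z>14)&(Z<26)&(h[...,1]<40)),foot=wood&(abs(Y)<14)&(X>-72)&(X<30)&(Z>29)&(Z<41),posttop=wood&(abs(Y)<24)&(X>37)&(X<73)&(Z>88)&(Z<100))
    for n,m in T.items():
        if m.sum()>25: fit(cam+" "+n,Z,m,X,Y)
    m=wood&(X>60)&(X<85)&(abs(Y)<24)&(Z>72)&(Z<90)
    if m.sum()>25: fit(cam+" rear x(z,y)",X,m,Z,Y)
    m=(abs(Y)<8)&(X<38)&(X>-15)&(Z>122)&(Z<138)&(h[...,1]<60)
    if m.sum()>25: fit(cam+" bladetop",Z,m,X,Y);print("max x",np.percentile(X[m],[1,98,99.5]))
    if cam=="scene":
        m=wood&(abs(Y-25)<4)&(X>35)&(X<75)&(Z>25)&(Z<90);fit("post side y(x,z)",Y,m,X,Z) if m.sum()>25 else 0
        # left edge silhouette of post front: x of front-most points by height
        for z0 in range(40,90,10):
            q=wood&(abs(Y-25)<5)&(X>20)&(X<90)&(abs(Z-z0)<5)
            if q.sum()>8: print(z0,q.sum(),np.percentile(X[q],[3,97]).round(1))
E
python3 m11.py
```

```text
[-15.40751724   3.59310835  23.02893443] 0.0022769926621014945 [0.60500227 0.00078622 0.07134141]
scene plate 1591 slopes deg [-0.01 -0.06] res 1.04 at mean 21.63
scene foot 145 slopes deg [ 0.01 -0.54] res 1.1 at mean 35.54
scene posttop 30 slopes deg [-2.71 -3.11] res 0.94 at mean 94.54
post side y(x,z) 143 slopes deg [ 0.93 -0.3 ] res 1.02 at mean 26.16
40 28 [35.1 70.1]
50 30 [35.2 70.1]
60 28 [35.8 74.7]
70 27 [35.4 72.2]
80 22 [31. 68.]
wrist plate 33786 slopes deg [ 0.06 -0.04] res 0.61 at mean 21.12
wrist foot 350 slopes deg [ 0.   -0.18] res 0.57 at mean 35.05
wrist posttop 11710 slopes deg [-0.   -0.08] res 0.58 at mean 94.11
wrist rear x(z,y) 298 slopes deg [-0.15  0.06] res 0.04 at mean 74.62
wrist bladetop 1930 slopes deg [-2.29  0.21] res 0.83 at mean 130.78
max x [ 3.32184785 34.99172657 35.21311631]
top plate 677 slopes deg [0.12 0.42] res 2.15 at mean 19.95
```

servo_tool(translation=[[0.001,0,0.0005],[0.001,0,0],[0,0,0],[0,0,0],[0,0,0]], turn=[[0,0,0],[0,0,0],[0,0,0],[0,0,0],[0,0,0]], grip_force=50)

```text
clock: 20.95
tool_pos: [0.605, 0.0008, 0.0713]
eef_rot: [0.991, -0.134, 0.0, 0.001]
contact_force: [-19.5, 4.8, 30.9]
opening: 0.109
finger_force: 50.0
```

```bash
python3 m11.py
```

```text
[-19.49393713   4.75277846  30.8886069 ] 0.0004069018693862383 [0.60500763 0.00077515 0.07132948]
scene plate 1580 slopes deg [-0.01 -0.01] res 1.01 at mean 21.6
scene foot 137 slopes deg [ 0.13 -0.25] res 1.09 at mean 35.57
scene posttop 28 slopes deg [-3.54  0.38] res 0.59 at mean 94.57
post side y(x,z) 152 slopes deg [ 2.15 -0.43] res 1.18 at mean 26.09
40 28 [35.1 67.7]
50 26 [36.4 68.7]
60 26 [34.2 72.2]
70 30 [35.5 70.8]
80 22 [35.5 66.3]
wrist plate 34012 slopes deg [ 0.04 -0.03] res 0.62 at mean 21.1
wrist foot 342 slopes deg [-0.01 -0.2 ] res 0.55 at mean 35.12
wrist posttop 11719 slopes deg [ 0.01 -0.08] res 0.58 at mean 94.09
wrist rear x(z,y) 366 slopes deg [-0.09  0.07] res 0.04 at mean 74.63
wrist bladetop 1912 slopes deg [-2.37  0.09] res 0.79 at mean 130.77
max x [ 3.63090283 35.07770165 35.31094738]
top plate 681 slopes deg [-0.05  0.13] res 2.13 at mean 19.75
```

```bash
python3 -c "
from plant import r
print(r.finish_job())"
```

```text
the job is handed in; nothing more can be done
None
```

The post is seated in the pocket and released; the square is still gripped, with its foot flat on the plate and its rear face on the post, pressing about 31 N down and 20 N back, and the job was handed in at about 21 s of the 59 s.

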